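Start a canister's screw cap without cross-threading

TASK

The blue cap of the reagent canister has only been laid on its thread and sits proud. Take it by its grip bar, turn it backward (anticlockwise seen from above) until it drops a step, then turn it forward (clockwise) until it is fully home, and let go. Do not turn it farther forward before it has dropped, and leave the green cap on the other canister closed.

Things in the scene. Friction and masses are not known exactly. Their poses are not given: they have to be found in the camera images.
- grip_bar (a point): Centre of the grip bar standing on the blue cap, on the cap's upright turning axis. Bar 52 mm long (this point's x), 14 wide (y), 30 high; its top is 14 mm above this point, the flat cap top 16 mm below. White dot: -x end of the bar. Cap 68 mm across, 0.14 kg, held sideways by its neck. This point is 116 mm above the worktop at the start, 108 once dropped. Canister fixed, white, blue band.
- cap_turn (a joint): Blue cap's angle, rad: grows forward (clockwise from above), falls backward. Starts at 0.35 to 0.6 on the thread's crests; can drop below 0 (-0.2 is safely past; stop at -0.6). Fully home: the stop at 0.95. Light friction, 0.05 N m. On the canister's white shoulder a yellow mark shows where the white dot points at 0 and a black mark where it points at 0.95.
- cap_lift (a joint): Blue cap's height above its seat, m: 0.008 while proud on the crests (red ring visible beneath it), 0 once it has dropped the 8 mm step; no farther sinking when turned home. Free, it drops by its weight; a gripper holding the bar tight must go down 8 mm with it. Between 0.002 and 0.008 it jams on the crests when turned forward.
- green_cap (a joint): Angle, rad, of the like green cap on the other fixed canister (green band), which stands at least 0.14 m to the left or right of the first. Same sense; already closed at 0.9 to 0.94 of a stop at 0.95, and stays closed.

How it is judged:
By the outcome, as a careful person would: the job done as asked, in the order asked, and still so for the second after the job is handed in, with the robot touching nothing.
It also fails if it takes over 34 s, if anything falls off the work surface, if the arm or the gripper's body presses on something with over 40 N, if the wrist force passes 120 N, or if a joint passes its speed limit or range.

ROBOT

A 6-joint arm with a two-finger parallel gripper is mounted at the origin on a cart in front of the work surface, level with it; the furniture and walls round the work are solid. World frame = base frame: x ahead of the robot, y to its left, z up, the work surface at z = 0. Lengths are in m, angles in rad, forces in N, time in s.
With the tool pointing down it reaches from about 0.375 to 0.975 m from the base axis. Payload 3.8 kg.
Tool frame: the origin (TCP) lies on the front face of the gripper's body, between the roots of the fingers; the fingertips stand 73 mm ahead of it and the grasp point (between the pads) lies 54 mm ahead of it; x points along the fingers, z is the direction in which the jaws open and shut, and the axes are right-handed (so a half turn about x gives the same grasp; the last joint's range is limited). The gripper opens to 85 mm and grips with 20 to 120 N. Pads are 22 mm wide; open, the fingers measure 114 mm over their backs; the gripper's body (76 mm by 85 mm) begins 54 mm behind the grasp point. The pads swing forward as they close: fully open they stand 13 mm farther back than shut.
Start: joints at [1.155, 0.264, 1.604, -0, 1.274, -0.037], TCP at [0.25, 0.627, 0.304] pointing down, gripper open.
Joint ranges: [-2.63, 2.63], [-0.94, 2.18], [0.31, 2.57], [-1.31, 4.45], [0, 2.66], [-2.55, 2.55]. Speed limits (rad/s): [2.57, 2.57, 3.14, 3.14, 3.14, 3.14].

INTERFACE

Orientations are given as a unit quaternion [x, y, z, w].
In Python, from workcell import env gives the robot as it stands. The module is installed in compiled form; this text tells all that it offers.
- The arm moves only by the tool send_rows, never from a script. Its argument "series" is a list of rows, each an object of numbers: "x", "y", "z": the shift along the tool's x, y, z in m; "rx", "ry", "rz": the turn, a rotation vector about the tool's x, y, z in rad; "claw": the finger opening in m, from 0 to 0.0854. A call has 1 to 20 rows; each row shifts and turns the commanded pose from where the row before left it, along the tool's axes as they then stand; what a row does not reach is not made up. A row lasts 1/12 s, in which the tool goes at most 41.7 mm and 7.16 degrees, less where a joint would pass 70% of its speed; a pose out of reach is approached as far as the arm can. A call with a gripper value outside its range is refused whole. The fingers move at their own pace and stop on an object; the grip force is fixed at half the most. Time passes only in rows, so rows that do not move let the fingers close. It gives the time, the measured TCP pose, the force and the opening at its end, in the units of the state.
- env.read_state(): the state, without advancing time (a new reading comes with each control period).
- env.read_camera(name): name is "scene" or "top" or "wrist"; returns a dict with "pixels" (480x640x3 uint8, red, green, blue), "camera_matrix" (3x3 intrinsics, pixels), "view" (4x4, takes a point from world to camera coordinates); the wrist camera has in their place "T_tool_cam" (4x4, takes a point from camera to tool coordinates, whose origin is the TCP and whose axes are the tool frame's). Camera axes: x right, y down, z forward; pixel columns grow to the right and rows downward; lengths in m; the calibration is good to about 2 mm. A picture is of the moment at which its call begins: read the wrist's pose just before it. There is no depth.
- env.close_job(): hands the job in, once; it reports no verdict.
The state is a dict: "clock": time; "joint_pos": joint angles; "joint_velocities": joint speeds; "joint_torque": joint torques, N m; "eef_pos": TCP position; "tool_rot": TCP orientation; "contact_force": force on the tool from outside, world axes, zero at the start; "wrist_torque": the same for the moment, N m; "gripper_width": finger opening in m.
Only numpy, scipy, OpenCV 4.12 (cv2) and the standard library are available. Lean on these libraries where they do the work, as an engineer would, in place of code of your own. Each camera call takes 0.05 s, during which the arm holds its last target. There are 200 camera calls.

## Working session

There is one attempt and no reset: what is moved stays moved. The work goes in short steps, Python scripts to look and compute and a tool call to move; the robot and the scene stay as the last step left them, time stands still between calls to the robot, and variables do not carry over. Pictures are saved under pics/ and viewed, about 8 in all and at most 12, crops included, and the job is handed in when it is done.

Besides the shell and the picture viewer there is one more tool, called as a command line: name --argument value ..., lists and objects as JSON in quotes. send_rows: Moves the arm, as the interface text tells. Its arguments: {"type":"object","properties":{"series":{"type":"array","items":{"type":"object","properties":{"x":{"type":"number"},"y":{"type":"number"},"z":{"type":"number"},"rx":{"type":"number"},"ry":{"type":"number"},"rz":{"type":"number"},"claw":{"type":"number"}}}}},"required":["series"]}

```bash
mkdir -p pics; ls; python3 - <<'E'
from workcell import env
import cv2, numpy as np
s=env.read_state()
for k,v in s.items(): print(k,np.round(v,4))
for n in ("scene","top"):
    c=env.read_camera(n); cv2.imwrite(f"pics/{n}0.png",c["pixels"][:,:,::-1]); print(n,np.round(c["camera_matrix"],1).tolist(),np.round(c["view"],4).tolist())
E
```

```text
pics
clock 0.0
joint_pos [ 1.1551  0.2648  1.6054  0.      1.2737 -0.0369]
joint_velocities [ 0.001  -0.0005  0.0003  0.0013 -0.0022  0.0003]
joint_torque [ 1.30000e-03 -5.15112e+01 -3.67320e+01 -0.00000e+00  1.29000e-02
  0.00000e+00]
eef_pos [0.2494 0.6266 0.3025]
tool_rot [-0.3973  0.5859  0.3965  0.5845]
contact_force [-0.0245 -0.1194 -0.5743]
wrist_torque [-0.0858  0.0157 -0.0011]
gripper_width 0.085
scene [[610.8, 0.0, 319.7], [0.0, 610.8, 244.4], [0.0, 0.0, 1.0]] [[0.8258, -0.5637, 0.0165, -0.4266], [-0.3919, -0.5947, -0.702, 0.2476], [0.4055, 0.5732, -0.712, 0.7988], [0.0, 0.0, 0.0, 1.0]]
top [[492.1, 0.0, 319.2], [0.0, 492.1, 233.2], [0.0, 0.0, 1.0]] [[-0.0017, -0.9994, 0.0332, -0.074], [-0.9956, -0.0014, -0.0937, 0.4502], [0.0937, -0.0332, -0.995, 0.9412], [0.0, 0.0, 0.0, 1.0]]
```

View pics/scene0.png

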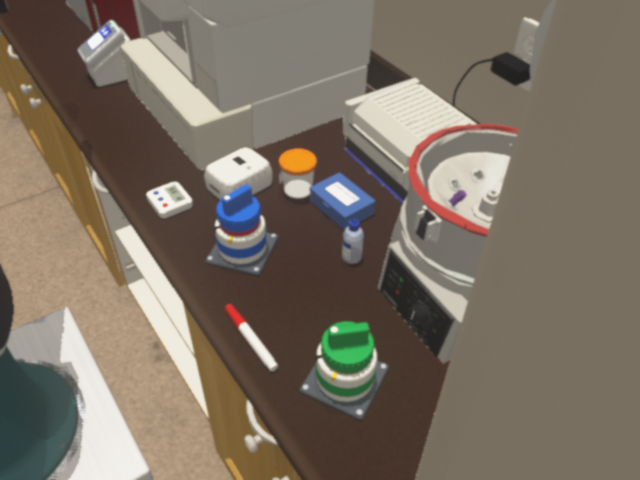

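View pics/top0.png

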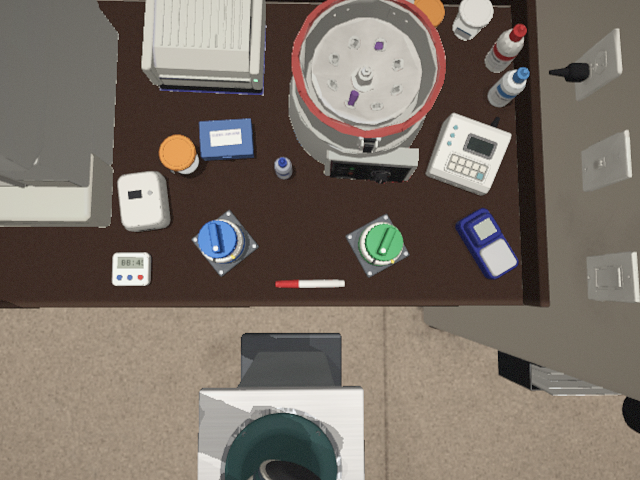

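The blue canister sits at about (220,239) in the top view and (238,225) in the scene view, with its cap proud and the red ring visible. The green one is at (382,243) in the top view. I'll zoom in on the blue cap to find the dot and the marks.

```bash
cat > h.py <<'E'
from workcell import env
import cv2, numpy as np
from scipy.spatial.transform import Rotation as R
def cast(c,uv,z,T=None):
    "pixel -> world point on plane z; T: camera-to-world"
    if T is None: T=np.linalg.inv(c["view"])
    d=T[:3,:3]@np.linalg.inv(c["camera_matrix"])@np.array([uv[0],uv[1],1.])
    o=T[:3,3]; return o+d*(z-o[2])/d[2]
def wrist():
    s=env.read_state(); c=env.read_camera("wrist")
    T=np.eye(4); T[:3,:3]=R.from_quat(s["tool_rot"]).as_matrix(); T[:3,3]=s["eef_pos"]
    return s,c,T@c["T_tool_cam"]
E
python3 - <<'E'
from h import *
t=env.read_camera("top"); s=env.read_camera("scene")
a=cv2.resize(t["pixels"][200:280,180:270],None,fx=4.4,fy=4.4,interpolation=cv2.INTER_CUBIC)
b=cv2.resize(s["pixels"][175:275,200:280],None,fx=4.4,fy=4.4,interpolation=cv2.INTER_CUBIC)
H=max(a.shape[0],b.shape[0]); p=np.zeros((H,a.shape[1]+b.shape[1],3),np.uint8)
p[:a.shape[0],:a.shape[1]]=a; p[:b.shape[0],a.shape[1]:]=b
cv2.imwrite("pics/crop1.png",p[:,:,::-1]); print(p.shape,a.shape)
hsv=cv2.cvtColor(t["pixels"],cv2.COLOR_RGB2HSV)
for n,lo,hi,x0,x1 in (("blue",100,125,185,260),("green",45,85,340,420)):
    m=cv2.inRange(hsv,(lo,110,60),(hi,255,255)); m[:, :x0]=0; m[:,x1:]=0; m[:205]=0; m[285:]=0
    k,l,st,ce=cv2.connectedComponentsWithStats(m); i=1+np.argmax(st[1:,4])
    (u,v),r=cv2.minEnclosingCircle(np.argwhere(l==i)[:,::-1].astype(np.float32))
    print(n,st[i],ce[i],(u,v),r,cast(t,ce[i],.10),cast(t,(u,v),.1))
E
```

```text
(440, 748, 3) (352, 396, 3)
blue [ 198  220   39   38 1134] [217.00881834 238.57319224] (217.0806427001953, 238.69354248046875) 19.649539947509766 [0.43291862 0.11113738 0.1       ] [0.43270318 0.11100618 0.1       ]
green [365 224  38  37 839] [385.43265793 241.73539928] (383.6631164550781, 242.06382751464844) 19.023334503173828 [ 0.42750083 -0.19097134  0.1       ] [ 0.42690404 -0.18775396  0.1       ]
```

View pics/crop1.png

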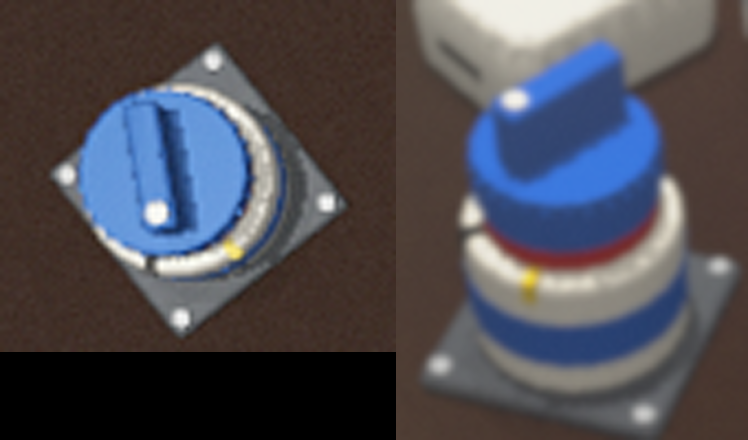

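```bash
python3 - <<'E'
from h import *
t=env.read_camera("top"); s=env.read_state()
P=lambda u,v:(180+(u+.5)/4.4-.5,200+(v+.5)/4.4-.5)
ax=np.array([.4328,.1111])
f=lambda n,p,z:(lambda w:print(n,w.round(4),'yaw',round(np.arctan2(w[1]-ax[1],w[0]-ax[0]),3),'r',round(np.hypot(*(w[:2]-ax)),4)))(cast(t,P(*p),z))
f('dot',(156,212),.13);f('far end mid',(138,104),.13);f('bar mid',(148,160),.13)
for z in (.06,.07): f('yellow',(233,251),z);f('black',(151,264),z)
Rm=R.from_quat(s["tool_rot"]).as_matrix(); print(Rm.round(3))
print('yaw z',np.arctan2(Rm[1,2],Rm[0,2]))
for a,b in (((.2494,.6266,.3025),(.29,.30,.30)),((.29,.30,.30),(.433,.111,.27))): print((Rm.T@(np.array(b)-a)).round(4))
E
```

```text
dot [0.4145 0.109  0.13  ] yaw -3.025 r 0.0184
far end mid [0.457  0.1168 0.13  ] yaw 0.229 r 0.0249
bar mid [0.4349 0.1124 0.13  ] yaw 0.565 r 0.0025
yellow [0.4025 0.0887 0.06  ] yaw -2.506 r 0.0377
black [0.397  0.1231 0.06  ] yaw 2.819 r 0.0378
yellow [0.402  0.0873 0.07  ] yaw -2.483 r 0.0389
black [0.3966 0.1213 0.07  ] yaw 2.867 r 0.0376
[[-0.    -0.929  0.37 ]
 [-0.001  0.37   0.929]
 [-1.     0.    -0.001]]
yaw z 1.1920616562782866
[ 0.0028 -0.1585 -0.2884]
[ 0.0301 -0.2027 -0.1227]
```

Yellow and black differ by about 0.95 rad, as they must. The bar points along yaw ≈ 0.18 and q ≈ 0.47. I'll move over the cap by a path that keeps clear of the tall instrument.

send_rows --series '[{"y": -0.0132, "z": -0.024}, {"y": -0.0132, "z": -0.024}, {"y": -0.0132, "z": -0.024}, {"y": -0.0132, "z": -0.024}, {"y": -0.0132, "z": -0.024}, {"y": -0.0132, "z": -0.024}, {"y": -0.0132, "z": -0.024}, {"y": -0.0132, "z": -0.024}, {"y": -0.0132, "z": -0.024}, {"y": -0.0132, "z": -0.024}, {"y": -0.0132, "z": -0.024}, {"y": -0.0132, "z": -0.024}]'

```text
invalid input
```

send_rows --series '[{"y": -0.0203, "z": -0.0123, "x": 0.003}, {"y": -0.0203, "z": -0.0123, "x": 0.003}, {"y": -0.0203, "z": -0.0123, "x": 0.003}, {"y": -0.0203, "z": -0.0123, "x": 0.003}, {"y": -0.0203, "z": -0.0123, "x": 0.003}, {"y": -0.0203, "z": -0.0123, "x": 0.003}, {"y": -0.0203, "z": -0.0123, "x": 0.003}, {"y": -0.0203, "z": -0.0123, "x": 0.003}, {"y": -0.0203, "z": -0.0123, "x": 0.003}, {"y": -0.0203, "z": -0.0123, "x": 0.003}, {"rx": -0.112}, {"rx": -0.112}, {"rx": -0.112}, {"rx": -0.112}, {"rx": -0.112}, {}, {}, {}]'

```text
invalid input
```

```bash
python3 - <<'E'
from h import *
s,c,T=wrist(); cv2.imwrite("pics/w1.png",c["pixels"][:,:,::-1])
np.savez("w1.npz",K=c["camera_matrix"],T=T,p=c["pixels"])
print(s["eef_pos"],s["joint_pos"],s["clock"]); Rm=R.from_quat(s["tool_rot"]).as_matrix(); print(Rm.round(3),c["camera_matrix"][0,0],c["T_tool_cam"].round(3))
E
```

```text
[0.2494635  0.62690436 0.30325006] [ 1.15515327e+00  2.64294988e-01  1.60467182e+00  2.65838753e-05
  1.27371234e+00 -3.69161436e-02] 0.25
[[-0.    -0.929  0.37 ]
 [-0.001  0.37   0.929]
 [-1.     0.    -0.001]] 405.3058000517715 [[ 0.    -0.278  0.961 -0.071]
 [-0.    -0.961 -0.278  0.072]
 [ 1.     0.    -0.     0.001]
 [ 0.     0.     0.     1.   ]]
```

View pics/w1.png

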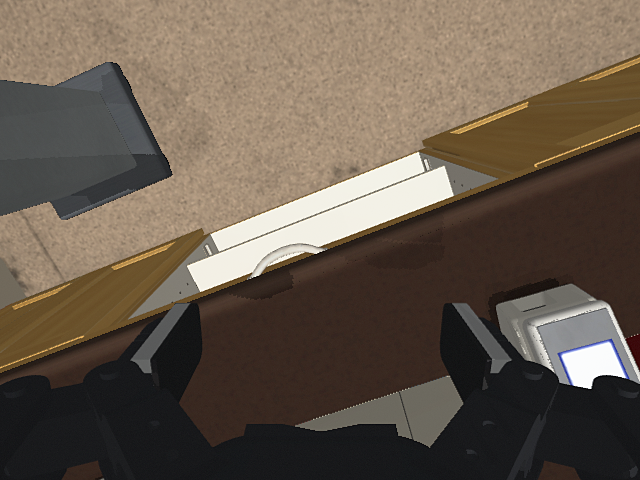

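The wrist picture still shows the start pose: both calls were refused, so nothing moved. I'll retry with every field filled in.

send_rows --series '[{"x": 0, "y": -0.0132, "z": -0.024, "rx": 0, "ry": 0, "rz": 0, "claw": 0.085}, {"x": 0, "y": -0.0132, "z": -0.024, "rx": 0, "ry": 0, "rz": 0, "claw": 0.085}, {"x": 0, "y": -0.0132, "z": -0.024, "rx": 0, "ry": 0, "rz": 0, "claw": 0.085}, {"x": 0, "y": -0.0132, "z": -0.024, "rx": 0, "ry": 0, "rz": 0, "claw": 0.085}, {"x": 0, "y": -0.0132, "z": -0.024, "rx": 0, "ry": 0, "rz": 0, "claw": 0.085}, {"x": 0, "y": -0.0132, "z": -0.024, "rx": 0, "ry": 0, "rz": 0, "claw": 0.085}, {"x": 0, "y": -0.0132, "z": -0.024, "rx": 0, "ry": 0, "rz": 0, "claw": 0.085}, {"x": 0, "y": -0.0132, "z": -0.024, "rx": 0, "ry": 0, "rz": 0, "claw": 0.085}, {"x": 0, "y": -0.0132, "z": -0.024, "rx": 0, "ry": 0, "rz": 0, "claw": 0.085}, {"x": 0, "y": -0.0132, "z": -0.024, "rx": 0, "ry": 0, "rz": 0, "claw": 0.085}, {"x": 0, "y": -0.0132, "z": -0.024, "rx": 0, "ry": 0, "rz": 0, "claw": 0.085}, {"x": 0, "y": -0.0132, "z": -0.024, "rx": 0, "ry": 0, "rz": 0, "claw": 0.085}]'

```text
clock: 1.3
eef_pos: [0.2901, 0.2997, 0.3039]
tool_rot: [-0.397, 0.585, 0.397, 0.585]
contact_force: [0.9, -1.0, 0.5]
gripper_width: 0.0852
```

send_rows --series '[{"x": 0.003, "y": -0.0203, "z": -0.0123, "rx": 0, "ry": 0, "rz": 0, "claw": 0.085}, {"x": 0.003, "y": -0.0203, "z": -0.0123, "rx": 0, "ry": 0, "rz": 0, "claw": 0.085}, {"x": 0.003, "y": -0.0203, "z": -0.0123, "rx": 0, "ry": 0, "rz": 0, "claw": 0.085}, {"x": 0.003, "y": -0.0203, "z": -0.0123, "rx": 0, "ry": 0, "rz": 0, "claw": 0.085}, {"x": 0.003, "y": -0.0203, "z": -0.0123, "rx": 0, "ry": 0, "rz": 0, "claw": 0.085}, {"x": 0.003, "y": -0.0203, "z": -0.0123, "rx": 0, "ry": 0, "rz": 0, "claw": 0.085}, {"x": 0.003, "y": -0.0203, "z": -0.0123, "rx": 0, "ry": 0, "rz": 0, "claw": 0.085}, {"x": 0.003, "y": -0.0203, "z": -0.0123, "rx": 0, "ry": 0, "rz": 0, "claw": 0.085}, {"x": 0.003, "y": -0.0203, "z": -0.0123, "rx": 0, "ry": 0, "rz": 0, "claw": 0.085}, {"x": 0.003, "y": -0.0203, "z": -0.0123, "rx": 0, "ry": 0, "rz": 0, "claw": 0.085}, {"x": 0, "y": 0, "z": 0, "rx": -0.112, "ry": 0, "rz": 0, "claw": 0.085}, {"x": 0, "y": 0, "z": 0, "rx": -0.112, "ry": 0, "rz": 0, "claw": 0.085}, {"x": 0, "y": 0, "z": 0, "rx": -0.112, "ry": 0, "rz": 0, "claw": 0.085}, {"x": 0, "y": 0, "z": 0, "rx": -0.112, "ry": 0, "rz": 0, "claw": 0.085}, {"x": 0, "y": 0, "z": 0, "rx": -0.112, "ry": 0, "rz": 0, "claw": 0.085}, {"x": 0, "y": 0, "z": 0, "rx": 0, "ry": 0, "rz": 0, "claw": 0.085}, {"x": 0, "y": 0, "z": 0, "rx": 0, "ry": 0, "rz": 0, "claw": 0.085}]'

```text
clock: 2.72
eef_pos: [0.4334, 0.1116, 0.274]
tool_rot: [0.543, -0.454, -0.542, -0.454]
contact_force: [0.5, -0.8, 0.4]
gripper_width: 0.0847
```

```bash
python3 - <<'E'
from h import *
s,c,T=wrist(); cv2.imwrite("pics/w2.png",c["pixels"][:,:,::-1])
np.savez("w2.npz",K=c["camera_matrix"],T=T,p=c["pixels"],pos=s["eef_pos"],q=s["tool_rot"])
print(s["eef_pos"],s["joint_pos"],s["clock"]); Rm=R.from_quat(s["tool_rot"]).as_matrix(); print(Rm.round(3))
E
```

```text
[0.43336631 0.11159832 0.27396333] [ 1.96364009e-01 -1.56206536e-01  2.10165448e+00  7.64440823e-06
  1.19595932e+00 -1.55247938e+00] 2.7167
[[ 0.    -0.984 -0.177]
 [ 0.    -0.177  0.984]
 [-1.    -0.     0.   ]]
```

View pics/w2.png

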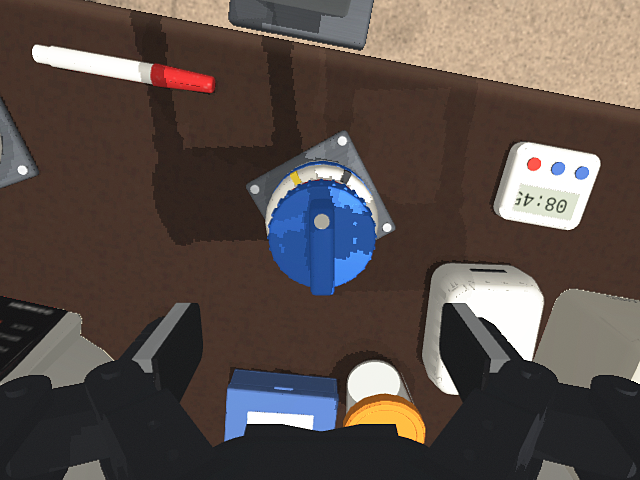

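The wrist view shows the bar nearly upright in the picture between the jaws: dot at (321,222), far end near (322,294), cap disc centred at about (321,236). The yellow mark is at (296,178) and the black one at (346,177).

```bash
python3 - <<'E'
from h import *
d=np.load("w2.npz"); c={"camera_matrix":d["K"]}; T=d["T"]; hsv=cv2.cvtColor(d["p"],cv2.COLOR_RGB2HSV)
m=cv2.inRange(hsv,(100,120,40),(125,255,255)); m[:183]=0;m[300:]=0;m[:,:262]=0;m[:,382:]=0
m[250:]=0  # upper part only: cap rim
cn=max(cv2.findContours(m,0,1)[0],key=cv2.contourArea)[:,0]; w=np.array([cast(c,p,.10,T)[:2] for p in cn if p[1]<248])
A=np.c_[2*w,np.ones(len(w))]; x=np.linalg.lstsq(A,(w**2).sum(1),rcond=None)[0]; print('cap axis fit',x[:2],'r',np.sqrt(x[2]+x[:2]@x[:2]))
ax=x[:2]
gray=hsv.copy(); mm=cv2.inRange(hsv,(0,0,90),(180,70,255))[212:232,311:332]; k=np.argwhere(mm>0).mean(0); dot=(311+k[1],212+k[0])
my=cv2.inRange(hsv,(18,120,120),(35,255,255)); my[:160]=0;my[195:]=0;my[:,:280]=0;my[:,:][:,320:]=0; k=np.argwhere(my>0).mean(0);ye=(k[1],k[0])
# bar far end: lowest part of the mask
mb=cv2.inRange(hsv,(100,120,40),(125,255,255))[289:297,300:345]; k=np.argwhere(mb>0); fe=(300+k[:,1].mean(),292)
for n,p,z in (('dot',dot,.13),('far',fe,.13),('yellow',ye,.065),('black',(346,177),.065)):
    q=cast(c,p,z,T); print(n,np.round(p,1),q.round(4),'yaw',np.arctan2(*(q[:2]-ax)[::-1]).round(3),'r',np.hypot(*(q[:2]-ax)).round(4))
a=cast(c,dot,.13,T);b=cast(c,fe,.13,T); print('bar yaw',np.arctan2(*(b-a)[1::-1]),np.hypot(*(b-a)[:2]))
E
```

```text
cap axis fit [0.43184243 0.11299956] r 0.033383267054307976
dot [321.3 221.1] [0.4158 0.1099 0.13  ] yaw -2.952 r 0.0163
far [322.2 292. ] [0.457  0.1179 0.13  ] yaw 0.192 r 0.0256
yellow [295.1 177.6] [0.4046 0.0896 0.065 ] yaw -2.433 r 0.0359
black [346 177] [0.398  0.1241 0.065 ] yaw 2.825 r 0.0357
bar yaw 0.19124860512726677 0.041932634546739386
```

Bar yaw is 0.19 and the axis is about (0.432, 0.1125); the two views agree within 2 mm. q ≈ 0.48. I'll go down until the tips are about 5 mm above the cap top, then close.

send_rows --series '[{"x": 0.016, "y": 0.0012, "z": 0.001, "rx": -0.012, "ry": 0, "rz": 0, "claw": 0.085}, {"x": 0.016, "y": 0, "z": 0, "rx": 0, "ry": 0, "rz": 0, "claw": 0.085}, {"x": 0.016, "y": 0, "z": 0, "rx": 0, "ry": 0, "rz": 0, "claw": 0.085}, {"x": 0.016, "y": 0, "z": 0, "rx": 0, "ry": 0, "rz": 0, "claw": 0.07}, {"x": 0.016, "y": 0, "z": 0, "rx": 0, "ry": 0, "rz": 0, "claw": 0.055}, {"x": 0.016, "y": 0, "z": 0, "rx": 0, "ry": 0, "rz": 0, "claw": 0.04}, {"x": 0, "y": 0, "z": 0, "rx": 0, "ry": 0, "rz": 0, "claw": 0.03}, {"x": 0, "y": 0, "z": 0, "rx": 0, "ry": 0, "rz": 0, "claw": 0.022}, {"x": 0, "y": 0, "z": 0, "rx": 0, "ry": 0, "rz": 0, "claw": 0.018}, {"x": 0, "y": 0, "z": 0, "rx": 0, "ry": 0, "rz": 0, "claw": 0.012}, {"x": 0, "y": 0, "z": 0, "rx": 0, "ry": 0, "rz": 0, "claw": 0.005}, {"x": 0, "y": 0, "z": 0, "rx": 0, "ry": 0, "rz": 0, "claw": 0.005}, {"x": 0, "y": 0, "z": 0, "rx": 0, "ry": 0, "rz": 0, "claw": 0.005}]'

```text
clock: 3.85
eef_pos: [0.4328, 0.1123, 0.1791]
tool_rot: [0.546, -0.449, -0.545, -0.45]
contact_force: [-0.9, -2.3, 6.4]
gripper_width: 0.0126
```

Gripped at about 13 mm. Now turning backward (anticlockwise, rx negative) by about 0.73 rad.

send_rows --series '[{"x": 0, "y": 0, "z": 0, "rx": -0.05, "ry": 0, "rz": 0, "claw": 0.005}, {"x": 0, "y": 0, "z": 0, "rx": -0.062, "ry": 0, "rz": 0, "claw": 0.005}, {"x": 0, "y": 0, "z": 0, "rx": -0.062, "ry": 0, "rz": 0, "claw": 0.005}, {"x": 0, "y": 0, "z": 0, "rx": -0.062, "ry": 0, "rz": 0, "claw": 0.005}, {"x": 0, "y": 0, "z": 0, "rx": -0.062, "ry": 0, "rz": 0, "claw": 0.005}, {"x": 0, "y": 0, "z": 0, "rx": -0.062, "ry": 0, "rz": 0, "claw": 0.005}, {"x": 0, "y": 0, "z": 0, "rx": -0.062, "ry": 0, "rz": 0, "claw": 0.005}, {"x": 0, "y": 0, "z": 0, "rx": -0.062, "ry": 0, "rz": 0, "claw": 0.005}, {"x": 0, "y": 0, "z": 0, "rx": -0.062, "ry": 0, "rz": 0, "claw": 0.005}, {"x": 0, "y": 0, "z": 0, "rx": -0.062, "ry": 0, "rz": 0, "claw": 0.005}, {"x": 0, "y": 0, "z": 0, "rx": -0.062, "ry": 0, "rz": 0, "claw": 0.005}, {"x": 0, "y": 0, "z": 0, "rx": -0.062, "ry": 0, "rz": 0, "claw": 0.005}, {"x": 0, "y": 0, "z": 0, "rx": 0, "ry": 0, "rz": 0, "claw": 0.005}]'

```text
clock: 4.93
eef_pos: [0.4332, 0.1115, 0.1783]
tool_rot: [0.672, -0.224, -0.67, -0.223]
contact_force: [2.7, -5.7, -1.6]
gripper_width: 0.013
```

```bash
python3 - <<'E'
from h import *
s=env.read_state(); Rm=R.from_quat(s["tool_rot"]).as_matrix(); print(s["joint_pos"],s["contact_force"],s["wrist_torque"],np.arctan2(Rm[1,2],Rm[0,2])-np.pi/2)
a=env.read_camera("scene")["pixels"][165:275,180:300]; b=wrist()[1]["pixels"][130:310,230:410]
a=cv2.resize(a,(436,400),interpolation=2);b=cv2.resize(b,(400,400)[:2]) 
cv2.imwrite("pics/back.png",np.hstack([a,b])[:,:800,::-1])
E
```

```text
[ 0.19777207 -0.05488725  2.20183485 -0.00311435  0.99188281 -2.29983169] [ 2.66590043 -5.70641711 -1.60775339] [-0.99902406 -0.5651941   0.00175192] 0.9285071408311714
```

View pics/back.png

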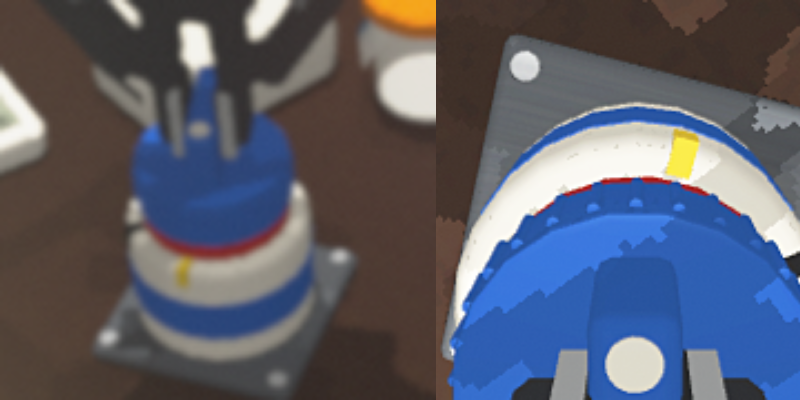

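Wrist and scene views: the dot has passed the yellow mark (mark at (682,155) in the picture, now to the right of the dot), and the red ring is still visible, so the cap is held up by the grip. Letting go so it drops.

send_rows --series '[{"x": 0, "y": 0, "z": 0, "rx": 0, "ry": 0, "rz": 0, "claw": 0.04}, {"x": 0, "y": 0, "z": 0, "rx": 0, "ry": 0, "rz": 0, "claw": 0.04}, {"x": 0, "y": 0, "z": 0, "rx": 0, "ry": 0, "rz": 0, "claw": 0.04}, {"x": 0, "y": 0, "z": 0, "rx": 0, "ry": 0, "rz": 0, "claw": 0.04}, {"x": 0, "y": 0, "z": 0, "rx": 0, "ry": 0, "rz": 0, "claw": 0.04}, {"x": 0, "y": 0, "z": 0, "rx": 0, "ry": 0, "rz": 0, "claw": 0.04}]'

```text
clock: 5.53
eef_pos: [0.432, 0.1125, 0.1779]
tool_rot: [-0.671, 0.224, 0.671, 0.224]
contact_force: [0.3, 0.7, 0.3]
gripper_width: 0.0403
```

```bash
python3 - <<'E'
from h import *
s=env.read_state(); print(s["eef_pos"],s["contact_force"],s["gripper_width"],s["clock"])
a=env.read_camera("scene")["pixels"][165:275,180:300]; b=wrist()[1]["pixels"][130:310,230:410]
a=cv2.resize(a,(400,400),interpolation=2);b=cv2.resize(b,(400,400)) 
cv2.imwrite("pics/drop.png",np.hstack([a,b])[:,:,::-1])
E
```

```text
[0.43195027 0.11253377 0.17785276] [0.34812488 0.72182777 0.33223682] 0.0402903551582886 5.5333
```

View pics/drop.png

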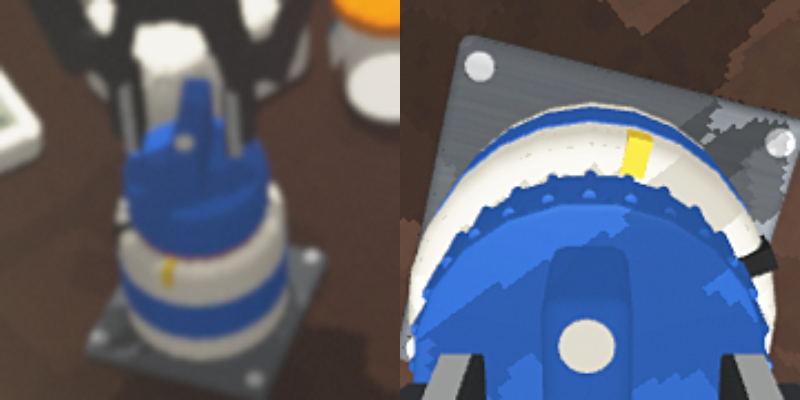

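The cap has dropped: the red ring is gone in both views, and the dot is past yellow. I'll shift about 1.5 mm to correct the centring shown by the side force, go down 8 mm and regrip.

send_rows --series '[{"x": 0.004, "y": 0, "z": -0.0015, "rx": 0, "ry": 0, "rz": 0, "claw": 0.03}, {"x": 0.004, "y": 0, "z": 0, "rx": 0, "ry": 0, "rz": 0, "claw": 0.024}, {"x": 0, "y": 0, "z": 0, "rx": 0, "ry": 0, "rz": 0, "claw": 0.018}, {"x": 0, "y": 0, "z": 0, "rx": 0, "ry": 0, "rz": 0, "claw": 0.012}, {"x": 0, "y": 0, "z": 0, "rx": 0, "ry": 0, "rz": 0, "claw": 0.005}, {"x": 0, "y": 0, "z": 0, "rx": 0, "ry": 0, "rz": 0, "claw": 0.005}, {"x": 0, "y": 0, "z": 0, "rx": 0, "ry": 0, "rz": 0, "claw": 0.005}]'

```text
clock: 6.22
eef_pos: [0.4332, 0.111, 0.1697]
tool_rot: [0.671, -0.225, -0.671, -0.224]
contact_force: [0.2, -3.8, -1.9]
gripper_width: 0.013
```

send_rows --series '[{"x": 0, "y": 0, "z": 0, "rx": 0.05, "ry": 0, "rz": 0, "claw": 0.005}, {"x": 0, "y": 0, "z": 0, "rx": 0.06, "ry": 0, "rz": 0, "claw": 0.005}, {"x": 0, "y": 0, "z": 0, "rx": 0.06, "ry": 0, "rz": 0, "claw": 0.005}, {"x": 0, "y": 0, "z": 0, "rx": 0.06, "ry": 0, "rz": 0, "claw": 0.005}, {"x": 0, "y": 0, "z": 0, "rx": 0.06, "ry": 0, "rz": 0, "claw": 0.005}, {"x": 0, "y": 0, "z": 0, "rx": 0.06, "ry": 0, "rz": 0, "claw": 0.005}, {"x": 0, "y": 0, "z": 0, "rx": 0.06, "ry": 0, "rz": 0, "claw": 0.005}, {"x": 0, "y": 0, "z": 0, "rx": 0.06, "ry": 0, "rz": 0, "claw": 0.005}, {"x": 0, "y": 0, "z": 0, "rx": 0.06, "ry": 0, "rz": 0, "claw": 0.005}, {"x": 0, "y": 0, "z": 0, "rx": 0.06, "ry": 0, "rz": 0, "claw": 0.005}, {"x": 0, "y": 0, "z": 0, "rx": 0.06, "ry": 0, "rz": 0, "claw": 0.005}, {"x": 0, "y": 0, "z": 0, "rx": 0.06, "ry": 0, "rz": 0, "claw": 0.005}, {"x": 0, "y": 0, "z": 0, "rx": 0.06, "ry": 0, "rz": 0, "claw": 0.005}, {"x": 0, "y": 0, "z": 0, "rx": 0.06, "ry": 0, "rz": 0, "claw": 0.005}, {"x": 0, "y": 0, "z": 0, "rx": 0.06, "ry": 0, "rz": 0, "claw": 0.005}, {"x": 0, "y": 0, "z": 0, "rx": 0.06, "ry": 0, "rz": 0, "claw": 0.005}, {"x": 0, "y": 0, "z": 0, "rx": 0.06, "ry": 0, "rz": 0, "claw": 0.005}, {"x": 0, "y": 0, "z": 0, "rx": 0.06, "ry": 0, "rz": 0, "claw": 0.005}, {"x": 0, "y": 0, "z": 0, "rx": 0.06, "ry": 0, "rz": 0, "claw": 0.005}, {"x": 0, "y": 0, "z": 0, "rx": 0, "ry": 0, "rz": 0, "claw": 0.005}]'

```text
clock: 7.88
eef_pos: [0.4328, 0.1128, 0.1698]
tool_rot: [-0.444, 0.549, 0.447, 0.549]
contact_force: [-0.9, 5.2, -1.6]
gripper_width: 0.0128
```

```bash
cat > st.py <<'E'
from h import *
s=env.read_state(); Rm=R.from_quat(s["tool_rot"]).as_matrix(); print(s["clock"],s["joint_pos"][5],s["contact_force"].round(2) if hasattr(s["contact_force"],'round') else s["contact_force"],np.round(s["wrist_torque"],3),'baryaw',np.arctan2(Rm[1,2],Rm[0,2])-np.pi/2)
E
python3 st.py
```

```text
7.8833 -1.1683268980744217 [-0.85  5.16 -1.65] [ 1.02   0.203 -0.055] baryaw -0.2073742555931133
```

send_rows --series '[{"x": 0, "y": 0, "z": 0, "rx": 0.02, "ry": 0, "rz": 0, "claw": 0.005}, {"x": 0, "y": 0, "z": 0, "rx": 0.02, "ry": 0, "rz": 0, "claw": 0.005}, {"x": 0, "y": 0, "z": 0, "rx": 0.02, "ry": 0, "rz": 0, "claw": 0.005}, {"x": 0, "y": 0, "z": 0, "rx": 0.01, "ry": 0, "rz": 0, "claw": 0.005}, {"x": 0, "y": 0, "z": 0, "rx": 0, "ry": 0, "rz": 0, "claw": 0.005}]'

```text
clock: 8.3
eef_pos: [0.4328, 0.1129, 0.1698]
tool_rot: [-0.426, 0.563, 0.428, 0.564]
contact_force: [-1.4, 6.0, -2.0]
gripper_width: 0.013
```

```bash
python3 st.py
```

```text
8.3 -1.1011946908977106 [-1.4   5.98 -2.  ] [1.265 0.221 0.054] baryaw -0.2745547507767845
```

send_rows --series '[{"x": 0, "y": 0, "z": 0, "rx": 0.01, "ry": 0, "rz": 0, "claw": 0.005}, {"x": 0, "y": 0, "z": 0, "rx": 0.01, "ry": 0, "rz": 0, "claw": 0.005}, {"x": 0, "y": 0, "z": 0, "rx": 0.01, "ry": 0, "rz": 0, "claw": 0.005}, {"x": 0, "y": 0, "z": 0, "rx": 0, "ry": 0, "rz": 0, "claw": 0.005}]'

```text
clock: 8.63
eef_pos: [0.4328, 0.1129, 0.1699]
tool_rot: [-0.418, 0.569, 0.42, 0.57]
contact_force: [-0.8, 6.7, -1.1]
gripper_width: 0.013
```

```bash
python3 st.py
```

```text
8.6333 -1.0722441453755107 [-0.84  6.67 -1.12] [1.257 0.176 0.551] baryaw -0.3030341980945821
```

send_rows --series '[{"x": 0, "y": 0, "z": 0, "rx": 0.01, "ry": 0, "rz": 0, "claw": 0.005}, {"x": 0, "y": 0, "z": 0, "rx": 0.01, "ry": 0, "rz": 0, "claw": 0.005}, {"x": 0, "y": 0, "z": 0, "rx": 0.01, "ry": 0, "rz": 0, "claw": 0.005}, {"x": 0, "y": 0, "z": 0, "rx": 0, "ry": 0, "rz": 0, "claw": 0.005}]'

```text
clock: 8.97
eef_pos: [0.4329, 0.1129, 0.1699]
tool_rot: [-0.41, 0.575, 0.411, 0.576]
contact_force: [-1.7, 6.5, 0.0]
gripper_width: 0.0128
```

```bash
python3 st.py
```

```text
8.9667 -1.0432354941958142 [-1.69  6.47  0.03] [1.303 0.201 0.973] baryaw -0.3316010806767338
```

The resisting moment has climbed from about 0.05 to 0.97 N m at the black-mark angle, so the cap is against its stop. Let go and rise.

send_rows --series '[{"x": 0, "y": 0, "z": 0, "rx": 0, "ry": 0, "rz": 0, "claw": 0.02}, {"x": 0, "y": 0, "z": 0, "rx": 0, "ry": 0, "rz": 0, "claw": 0.05}, {"x": 0, "y": 0, "z": 0, "rx": 0, "ry": 0, "rz": 0, "claw": 0.06}, {"x": 0, "y": 0, "z": 0, "rx": 0, "ry": 0, "rz": 0, "claw": 0.06}, {"x": 0, "y": 0, "z": 0, "rx": 0, "ry": 0, "rz": 0, "claw": 0.06}, {"x": 0, "y": 0, "z": 0, "rx": 0, "ry": 0, "rz": 0, "claw": 0.06}, {"x": -0.012, "y": 0, "z": 0, "rx": 0, "ry": 0, "rz": 0, "claw": 0.06}, {"x": -0.02, "y": 0, "z": 0, "rx": 0, "ry": 0, "rz": 0, "claw": 0.06}, {"x": -0.02, "y": 0, "z": 0, "rx": 0, "ry": 0, "rz": 0, "claw": 0.06}, {"x": -0.02, "y": 0, "z": 0, "rx": 0, "ry": 0, "rz": 0, "claw": 0.06}, {"x": -0.02, "y": 0, "z": 0, "rx": 0, "ry": 0, "rz": 0, "claw": 0.06}, {"x": -0.012, "y": 0, "z": 0, "rx": 0, "ry": 0, "rz": 0, "claw": 0.06}, {"x": 0, "y": 0, "z": 0, "rx": 0, "ry": 0, "rz": 0, "claw": 0.06}, {"x": 0, "y": 0, "z": 0, "rx": 0, "ry": 0, "rz": 0, "claw": 0.06}]'

```text
clock: 10.13
eef_pos: [0.4335, 0.1115, 0.2742]
tool_rot: [-0.41, 0.576, 0.409, 0.577]
contact_force: [-0.6, 0.2, -1.3]
gripper_width: 0.0602
```

```bash
python3 st.py; python3 - <<'E'
from h import *
s,c,T=wrist(); p=c["pixels"]; sc=env.read_camera("scene")["pixels"]
np.savez("w3.npz",K=c["camera_matrix"],T=T,p=p); print(s["eef_pos"])
a=cv2.resize(p[120:320,220:420],(400,400),interpolation=2); b=cv2.resize(sc[165:275,180:290],(400,400),interpolation=2)
cv2.imwrite("pics/end.png",np.hstack([a,b])[:,:,::-1])
E
```

```text
10.1333 -1.0398427708897482 [-0.62  0.17 -1.3 ] [0.015 0.032 0.019] baryaw -0.33486703531574125
[0.43354069 0.11148998 0.27416936]
```

View pics/end.png

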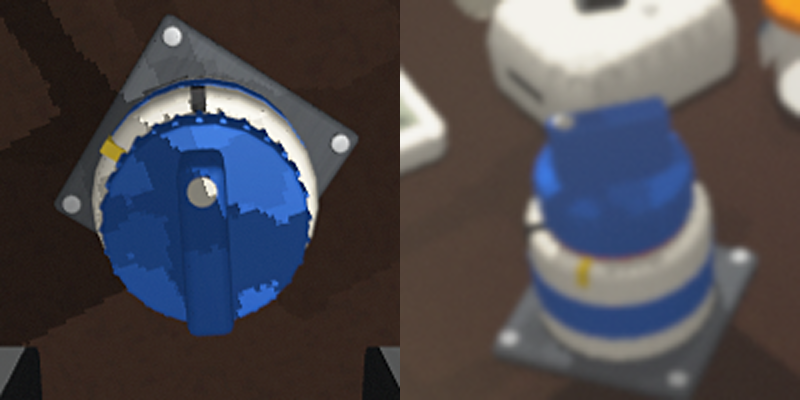

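The dot at (203,192) points at the black mark at (198,98), and no red ring shows. Now checking the angle numerically.

```bash
python3 - <<'E'
from h import *
d=np.load("w3.npz"); c={"camera_matrix":d["K"]}; T=d["T"]; hsv=cv2.cvtColor(d["p"],cv2.COLOR_RGB2HSV)
P=lambda u,v:(220+u/2-.25,120+v/2-.25)
a=cast(c,P(203,192),.122,T); b=cast(c,P(210.5,334),.122,T); u=(b-a)[:2]; u/=np.hypot(*u)
ax=b[:2]-.026*u; print('axis',ax,'bar yaw',np.arctan2(u[1],u[0]),'len',np.hypot(*(b-a)[:2]))
ax2=np.array([.433,.112])
for z in (.06,.065,.07):
  for A in (ax,ax2):
    print(z,[round(np.arctan2(*(cast(c,P(*p),z,T)[:2]-A)[::-1]),3) for p in ((112,149),(198,98))])
E
```

```text
axis [0.43266899 0.11400326] bar yaw -0.2830688525095197 len 0.04332076490286335
0.06 [np.float64(-2.411), np.float64(2.876)]
0.06 [np.float64(-2.458), np.float64(2.827)]
0.065 [np.float64(-2.439), np.float64(2.875)]
0.065 [np.float64(-2.487), np.float64(2.826)]
0.07 [np.float64(-2.467), np.float64(2.873)]
0.07 [np.float64(-2.515), np.float64(2.825)]
```

The bar is at yaw -0.283, which puts the dot at 2.859. The black mark measures 2.83–2.88, and the moment began to rise at about -0.27, so all three agree that the cap is at its stop. Handing in.

```bash
python3 -c "
from workcell import env
print(env.close_job(), env.read_state()['clock'])"
```

```text
the job is handed in; nothing more can be done
the job is handed in; nothing more can be done
```

The blue cap is fully home and released, and I handed the job in at about 10.3 s. I took the cap by its bar and turned it about 0.73 rad backward from its start of about 0.48, to roughly -0.25. I then let go so it dropped, gripped it again 8 mm lower, turned it forward to the stop, opened the gripper and rose clear.

**Drop:** the red ring was gone in both views before I turned the cap forward.

**Fully home:** the resisting moment rose from about 0.05 to 0.97 N m at the stop. After release, the dot measured 2.859 rad against 2.83–2.88 for the black mark, so it agrees to about 0.03 rad.

**Forces and green cap:** the force readings I took stayed below about 8 N. The arm never went near the green cap, but I did not measure it again at the end.

**Disagreements:**
- The first two move calls were refused because some row fields were missing; nothing moved.
- My first estimate of the cap's axis was 1–2 mm off. The side force on the first grip showed it, and I corrected it before the second.

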